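Catch the thread of a glue pot's cap and screw it home

ROBOT

A 6-joint arm with a two-finger parallel gripper is mounted at the origin on a cart in front of the work surface, level with it; the furniture and walls round the work are solid. World frame = base frame: x ahead of the robot, y to its left, z up, the work surface at z = 0. Lengths are in m, angles in rad, forces in N, time in s.
With the tool pointing down it reaches from about 0.2 to 0.875 m from the base axis. Payload 3.4 kg.
Tool frame: the origin (TCP) lies between the finger pads; the fingertips stand 25 mm ahead of it and the grasp point (between the pads) lies 6 mm ahead of it (r.nose_length is the z of the fingertips in the tool frame, in m); z points along the fingers, y is the line along which they close (so a half turn about z gives the same grasp; the last joint's range is limited). The gripper opens to 94 mm and grips with 3 to 60 N. Pads are 16 mm wide; open, the fingers measure 119 mm over their backs; the gripper's body (75 mm by 177 mm) begins 78 mm behind the grasp point.
Start: joints at [-1.251, 0.276, 1.505, -0, 1.361, -0.121], TCP at [0.245, -0.52, 0.199] pointing down, gripper open.
Joint ranges: [-2.89, 2.89], [-0.75, 2.08], [0.22, 2.7], [-1.18, 4.32], [0.11, 2.71], [-2.7, 2.7]. Speed limits (rad/s): [2.57, 2.57, 3.14, 3.14, 3.14, 3.14].

INTERFACE

Orientations are given as a unit quaternion [w, x, y, z].
In Python, from plant import r, gripper_to, inverse_kinematics, vision, models, telemetry gives the robot as it stands. Calls block until the motion is done:
- r.move_to(position, orientation): joint-space move of the TCP to a pose.
- r.move_l(position, rot=None, vel=0.15, guard=None): straight line of the TCP; rot=None keeps the orientation; vel is the mean speed in m/s. With guard (N) it stops when the force on the tool has changed by that much, and returns True; else False.
- r.movej(angles): joint-space move.
- gripper_to(opening, f_grip=None): finger opening in m; f_grip is the grip in N (None keeps the last); returns when the fingers have stopped.
- r.hold(seconds).
- inverse_kinematics(position, orientation): joint angles nearest the present ones, or None.
- vision.snapshot(name): name is "side" or "top" or "wrist"; returns the picture (480x640x3 uint8, red, green, blue); there is no depth.
- vision.get_calibration(name): a dict with "fx", "fy", "cx", "cy" (pixels), "position" and "orientation" of the camera in the world. Camera axes: x right, y down, z forward; pixel columns grow to the right and rows downward; lengths in m; the calibration is good to about 2 mm. A picture is of the moment at which its call begins: read the wrist's pose just before it. get_calibration takes no time and is no camera call; for the wrist camera it gives the pose at the moment of the call.
A pose or a line that the arm cannot do raises r.PlanningError and nothing moves.
- r.sign_off(): hands the job in; it is judged then, once.
Trained networks look in the newest picture that a camera, given by its name, has taken for a name from the list of things; names that differ only in an ending like _2 or _b are one class to them, and where a whole thing is asked for, a point or a joint stands for the part that bears it (a point fixed in the world has none). Each returns a list of dicts, best first, with "score" (0 to 1); they miss things now and then, are a little off and sometimes report something else, mostly with a low value. They report only what shows in the picture. A call takes as long as a camera call.
- models.boxes_of(thing, camera): "at" ([x, y, z] in m, in world coordinates, good to about 4 mm: the middle of the surface that is visible of it).
- models.regions_of(thing, camera): "pixels" (480x640 bool, what is visible of it).
- models.mark_of(thing, camera): "at" ([x, y, z] in m, in world coordinates, good to about 4 mm: a listed point, or the origin of a listed thing).
Readings, each from a call of its own:
- telemetry.current_t(): time.
- telemetry.current_joints(): joint angles.
- telemetry.current_dq(): joint speeds.
- telemetry.current_joint_efforts(): joint torques, N m.
- telemetry.current_ee_pos(): TCP position.
- telemetry.current_tool_rot(): TCP orientation.
- telemetry.current_wrist_force(): force on the tool from outside, world axes, zero at the start.
- telemetry.current_torque(): the same for the moment, N m.
- telemetry.current_opening(): finger opening in m.
- telemetry.current_finger_force(): force on a finger pad.
Only numpy, scipy, OpenCV 4.12 (cv2) and the standard library are available. Lean on these libraries where they do the work, as an engineer would, in place of code of your own. Each camera call takes 0.05 s, during which the arm holds its last target. There are 200 camera calls.

TASK

On one of the two metal glue pots the cap stands proud, resting on top of the threads. Turn that cap backward (counter-clockwise seen from above) until it drops over the thread starts, then screw it forward (clockwise) all the way to its stop, without lifting it off the pot, and let go. Do not touch the pot that is already closed.

Things in the scene. Friction and masses are not known exactly. Their poses are not given: they have to be found in the camera images.
- open_pot: metal glue pot fixed to the bench, its cap not yet on the thread. Square plywood foot 96x96x16 mm, body 84 mm in diameter up to a shoulder 70 mm above the bench, then a neck. Origin: centre of the foot's underside; z up, x and y square to the foot's sides. It does not turn.
- neck (a point): centre of the open pot's neck top, 88 mm above the bench (axes as the pot's). Neck 52 mm in diameter with a four-start right-hand thread; the four gaps where the cap's lugs can drop face the middles of the foot's sides (pot's +x, +y, -x, -y; dark bars below the shoulder). Clockwise beyond each gap the thread holds the lug down, to a firm stop 45 degrees on, toward the foot's corners.
- cap: loose black cap on the open pot, 77 mm in diameter, 19.5 mm high, straight grip bar on top. Origin: centre of the skirt's lower edge; z up, x along the bar. Four lugs inside, in line with the bar and square to it. At the start they rest on the threads: origin 82 mm above the bench, bar 28 to 48 degrees clockwise (from above) of a gap. A forward turn before the drop only meets a stop.
- cap_bar (a point): middle of the cap's grip bar (56 long, 14 wide, 27 mm high), 33 mm above the cap's origin, 13.5 mm above the cap's flat top. Turned backward till the bar is square with the foot's sides (within 14 degrees), the cap drops 9.5 mm onto the neck's rim, origin 72.5 mm above the bench; if held, lower it along. It has 1.7 mm of play sideways on the neck.
- closed_pot: a second, equal pot whose cap is already screwed home (2.5 mm above the shoulder, bar top 119 mm above the bench, 9.5 mm lower than the other's), all one fixed piece; origin and axes as for the open pot. To be left alone.

How it is judged:
By the outcome, as a careful person would: the job done as asked, in the order asked, and still so for the second after the job is handed in, with the robot touching nothing.
It also fails if it takes over 32 s, if anything falls off the work surface, if the arm or the gripper's body presses on something with over 40 N, if the wrist force passes 120 N, or if a joint passes its speed limit or range.

## Working session

There is one attempt and no reset: what is moved stays moved. The work goes in short steps, each a Python script; the robot and the scene stay as the last script left them, time stands still between calls to the robot, and variables do not carry over. Pictures are saved under pics/ and viewed, at most 10 in all, crops included, and the job is handed in when it is done.

```bash
mkdir -p pics; ls; python3 - <<'E'
from plant import r, vision, models, telemetry
import cv2,numpy as np
ims=[]
for c in ["top","side"]:
    im=vision.snapshot(c); ims.append(im)
    cv2.imwrite(f"pics/{c}0.png",im[:,:,::-1])
    for t in ["cap","open_pot","closed_pot"]:
        print(c,t,[(np.round(d["at"],3),round(d["score"],2)) for d in models.mark_of(t,c)])
    print(c,[(np.round(d["at"],3),round(d["score"],2)) for d in models.mark_of("cap_bar",c)])
    k=vision.get_calibration(c);print(k)
print(telemetry.current_t(),telemetry.current_tool_rot())
E
```

```text
pics
top cap [(array([0.498, 0.138, 0.08 ]), 0.75)]
top open_pot []
top closed_pot [(array([ 0.558, -0.024,  0.   ]), 0.95)]
top [(array([0.497, 0.139, 0.116]), 0.6)]
{'fx': 597.2037757293294, 'fy': 597.2037757293294, 'cx': 317.44284186168795, 'cy': 238.75015241098657, 'position': array([0.4383025 , 0.03484846, 1.00042325]), 'orientation': array([-0.03477573,  0.71493015, -0.69763971,  0.03105402])}
side cap [(array([0.496, 0.14 , 0.082]), 0.84)]
side open_pot [(array([0.492, 0.136, 0.005]), 0.67)]
side closed_pot [(array([ 0.552, -0.026,  0.004]), 0.86)]
side [(array([0.493, 0.137, 0.112]), 0.69)]
{'fx': 599.5302144944447, 'fy': 599.5302144944447, 'cx': 307.6319573082735, 'cy': 246.1496786825569, 'position': array([0.31381109, 0.85760185, 0.63475124]), 'orientation': array([ 0.0656331 , -0.10301328,  0.87158014, -0.47479323])}
0.5 [ 5.07557329e-06  9.75807801e-01  2.18630133e-01 -8.11902336e-06]
```

View pics/top0.png

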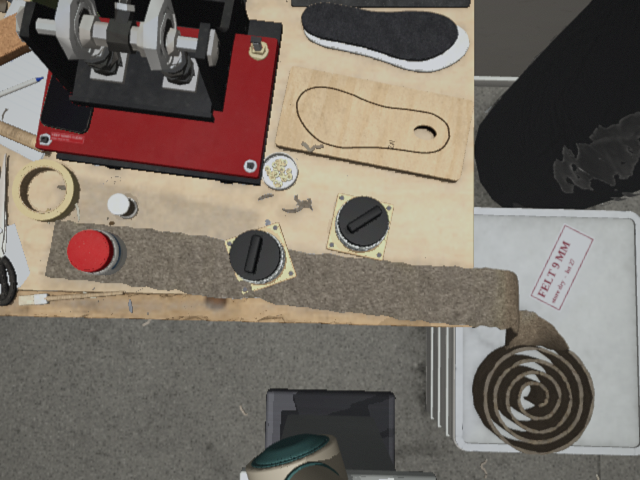

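View pics/side0.png

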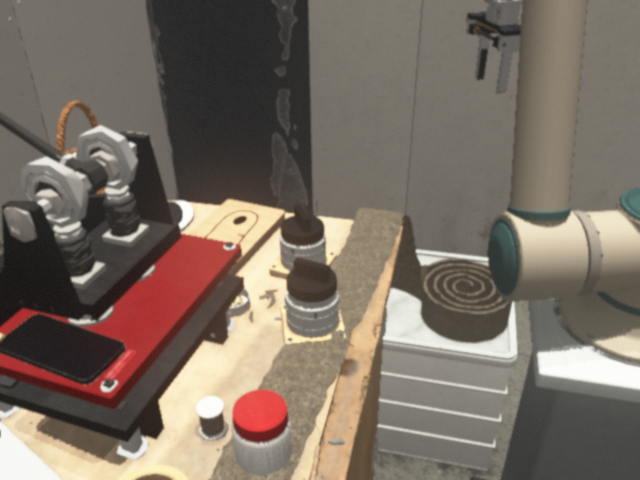

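The side view shows the left pot (px 312,290; top view px 257,257) standing proud, and the right one (top view 362,222) closed. In the top view the open pot's foot is at about +17° and its bar at about -13°, so the bar is about 30° clockwise of a gap. Next I'll check IK for the turn and take a close look.

```bash
cat > h.py <<'E'
from plant import r, gripper_to, inverse_kinematics, vision, models, telemetry
import numpy as np, cv2
def q(deg): a=np.radians(deg)/2; return np.array([0,np.cos(a),np.sin(a),0])
def pose():
    w=telemetry.current_tool_rot(); return telemetry.current_ee_pos(), np.degrees(2*np.arctan2(w[2],w[1]))
E
python3 - <<'E'
from h import *
P=[0.495,0.138,0.13]
for th in (-13,167):
    for d in (50,30,0,-30): print(th,d,np.round(inverse_kinematics(P,q(th+d)),2) if inverse_kinematics(P,q(th+d)) is not None else None)
best=min((-13,167),key=lambda t:abs(inverse_kinematics([0.495,0.138,0.13],q(t))[5]))
print(best)
r.move_to([0.455,0.138,0.30],q(best))
k=vision.get_calibration("wrist"); im=vision.snapshot("wrist"); cv2.imwrite("pics/w1.png",im[:,:,::-1]); 
np.save("k1.npy",k,allow_pickle=True); print(k,pose(),telemetry.current_t())
for t in ["cap","cap_bar","open_pot","neck"]:
    print(t,[(np.round(d["at"],4),round(d["score"],2)) for d in models.mark_of(t,"wrist")])
E
```

```text
-13 50 [ 0.14  0.24  1.74 -0.    1.16  1.06]
-13 30 [ 0.14  0.24  1.74 -0.    1.16  1.41]
-13 0 [ 0.14  0.24  1.74 -0.    1.16  1.93]
-13 -30 [ 0.14  0.24  1.74 -0.    1.16  2.46]
167 50 [ 0.14  0.24  1.74 -0.    1.16 -2.08]
167 30 [ 0.14  0.24  1.74 -0.    1.16 -1.73]
167 0 [ 0.14  0.24  1.74 -0.    1.16 -1.21]
167 -30 [ 0.14  0.24  1.74 -0.    1.16 -0.68]
167
{'fx': 380.345306323194, 'fy': 380.345306323194, 'cx': 323.68549390360585, 'cy': 244.01976145652193, 'position': array([0.38225298, 0.15345591, 0.48636338]), 'orientation': array([0.10339005, 0.77614839, 0.61664262, 0.08158465])} (array([0.45528452, 0.13732335, 0.29979913]), np.float64(166.92435966653548)) 3.025
cap []
cap_bar [(array([0.4943, 0.1345, 0.1149]), 0.91)]
open_pot []
neck [(array([ 0.5534, -0.0236, -0.0028]), 0.72)]
```

View pics/w1.png

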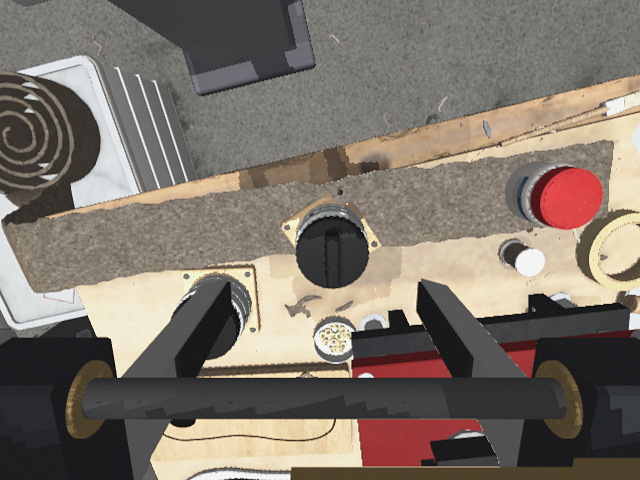

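The wrist view shows the proud cap at about (333,250), its bar nearly vertical in the image, and foot corners near (285,227) and (380,243). I'll enlarge both views to measure the angles.

```bash
python3 - <<'E'
import cv2,numpy as np
a=cv2.imread("pics/w1.png")[190:290,280:385]; b=cv2.imread("pics/top0.png")[215:295,215:305]
f=lambda x,s:cv2.resize(np.uint8(255*(x/255)**.5),None,fx=s,fy=s,interpolation=cv2.INTER_CUBIC)
a=f(a,3.8);b=f(b,4)
c=np.zeros((400,800,3),np.uint8);c[:a.shape[0],:a.shape[1]]=a;c[:b.shape[0],405:405+b.shape[1]]=b
cv2.imwrite("pics/crop1.png",c)
E
```

```text
(no output)
```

View pics/crop1.png

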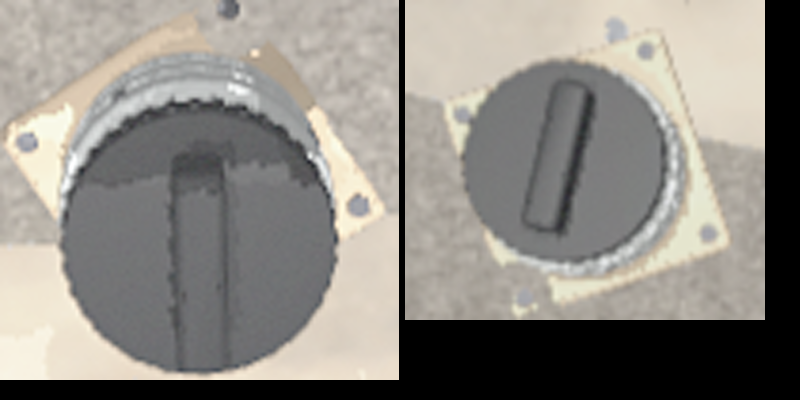

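Enlarged: in the top view the bar runs (257,235.5) to (248.8,272.5), with foot corners (278.8,222.5), (295.8,275.5) and (225,240.8). In the wrist view the bar runs (332.1,238.7) to (333.7,287.4).

```bash
python3 - <<'E'
from h import *
from scipy.spatial.transform import Rotation as R
def ray(k,u,v,z):
    o=k["orientation"]; d=R.from_quat([o[1],o[2],o[3],o[0]]).apply([(u-k["cx"])/k["fx"],(v-k["cy"])/k["fy"],1])
    p=k["position"]; return (p+d*(z-p[2])/d[2])[:2]
kt=vision.get_calibration("top"); kw=np.load("k1.npy",allow_pickle=True).item()
ang=lambda a,b:np.degrees(np.arctan2(*(b-a)[::-1]))
a,b=ray(kt,257,235.5,.1285),ray(kt,248.8,272.5,.1285); print("top bar",(a+b)/2,ang(b,a))
a,b=ray(kw,332.1,238.7,.1285),ray(kw,333.7,287.4,.1285); print("wrist bar",a,b,(a+b)/2,ang(a,b))
c=[ray(kt,*p,.016) for p in((278.8,222.5),(295.8,275.5),(225,240.8))]
print("foot",ang(c[1],c[0]),ang(c[0],c[2])-90,"centre",(c[1]+c[2])/2)
E
```

```text
top bar [0.4950543  0.13431602] -10.514129081236778
wrist bar [0.47310741 0.14042849] [0.52277385 0.13084711] [0.49794063 0.1356378 ] -10.91904976320557
foot 19.39749860733776 20.32588864547577 centre [0.495809   0.13471706]
```

```bash
python3 - <<'E'
from h import *
C=[0.4958,0.1350]
gripper_to(0.05)
r.move_to([*C,0.175],q(169.3))
print(pose(), r.move_l([*C,0.1295],vel=0.08,guard=6))
print(gripper_to(0.0,f_grip=25),telemetry.current_opening(),telemetry.current_finger_force(),pose())
for y in (174,179,184,189,194,199.9):
    r.move_to([*C,0.1295],q(y)); print(y,np.round(telemetry.current_wrist_force(),1),np.round(telemetry.current_torque(),2),round(telemetry.current_t(),2))
print(pose())
cv2.imwrite("pics/s1.png",vision.snapshot("side")[200:380,220:420,::-1].repeat(3,0).repeat(3,1))
E
```

```text
(array([0.49615454, 0.13507511, 0.17558885]), np.float64(169.28495773603194)) False
False 0.0006405238418975112 0.0 (array([0.49580041, 0.13500306, 0.12948402]), np.float64(169.30100440024756))
174 [-0.8  0.   0.3] [ 0.03 -0.13  0.01] 6.47
179 [ 0.5 -0.5  0.2] [ 0.07 -0.08  0.06] 6.72
184 [ 0.3  0.3 -0.4] [ 0.07 -0.06 -0.  ] 6.97
189 [-0.8  0.2  0.6] [ 0.07 -0.15  0.01] 7.22
194 [-0.4 -0.7 -1.1] [ 0.1  -0.14  0.01] 7.47
199.9 [-0.5 -0.8 -0.3] [ 0.06 -0.17 -0.03] 7.72
(array([0.49579273, 0.13502557, 0.12949283]), np.float64(199.6342358243379))
```

View pics/s1.png

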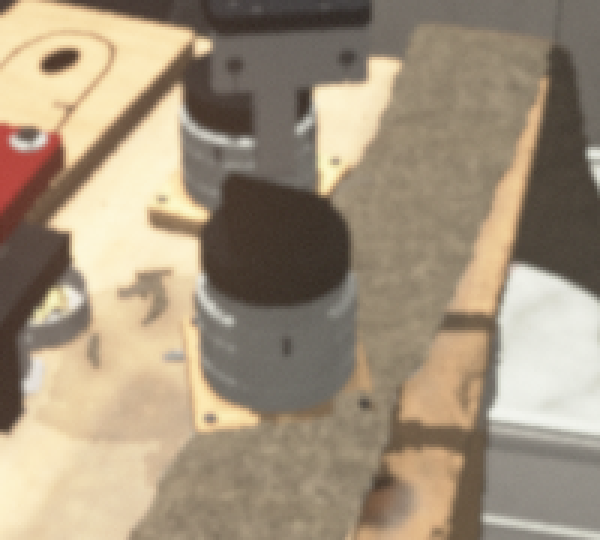

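The fingers closed on nothing (opening 0.6 mm). In the picture the finger at (285,180) passes behind or beside the bar. I'll check its projection against the TCP.

```bash
python3 - <<'E'
from h import *
from scipy.spatial.transform import Rotation as R
def proj(k,p):
    o=k["orientation"]; c=R.from_quat([o[1],o[2],o[3],o[0]]).inv().apply(np.array(p)-k["position"])
    return np.round([k["fx"]*c[0]/c[2]+k["cx"],k["fy"]*c[1]/c[2]+k["cy"]])
p,y=pose(); print(p,y,telemetry.current_opening(),r.nose_length,telemetry.current_finger_force())
for c in("side","wrist"):
    k=vision.get_calibration(c)
    for z in (.1045,.1235,.1285,.1295,.20): print(c,z,proj(k,[p[0],p[1],z]))
im=vision.snapshot("wrist"); cv2.imwrite("pics/w2.png",im[:,:,::-1])
for m in ("cap","cap_bar"): print([(np.round(d["at"],3),round(d["score"],2)) for d in models.mark_of(m,"wrist")])
vision.snapshot("side")
for m in ("cap","cap_bar"): print([(np.round(d["at"],3),round(d["score"],2)) for d in models.mark_of(m,"side")])
E
```

```text
[0.49580171 0.13501115 0.12948059] 199.66546824002342 0.0006848215084357027 0.025 0.0
side 0.1045 [312. 275.]
side 0.1235 [312. 264.]
side 0.1285 [312. 261.]
side 0.1295 [312. 261.]
side 0.2 [311. 220.]
wrist 0.1045 [326. 274.]
wrist 0.1235 [326. 286.]
wrist 0.1285 [326. 289.]
wrist 0.1295 [326. 290.]
wrist 0.2 [327. 367.]
[(array([0.495, 0.134, 0.083]), 0.76)]
[(array([0.496, 0.134, 0.116]), 0.98)]
[(array([0.496, 0.138, 0.085]), 0.74)]
[(array([0.494, 0.14 , 0.118]), 0.78)]
```

View pics/w2.png

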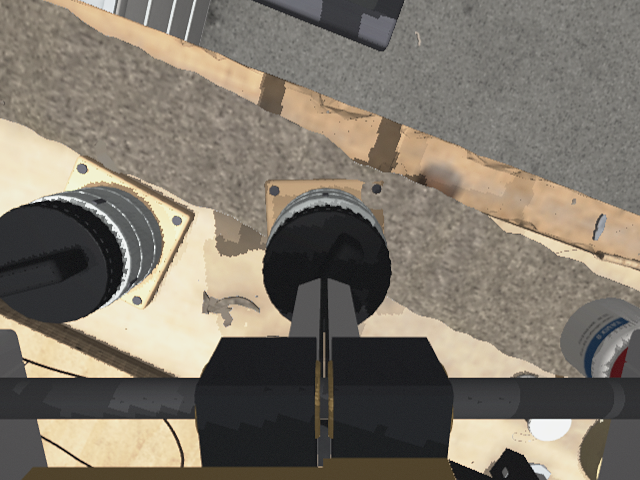

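The cap hasn't turned, and the fingers seem to be standing above the bar even though the TCP height should put them around it. I'll raise, open, go back to the bar's yaw and check the tips in the side view.

```bash
python3 - <<'E'
from h import *
from scipy.spatial.transform import Rotation as R
def proj(k,p):
    o=k["orientation"]; c=R.from_quat([o[1],o[2],o[3],o[0]]).inv().apply(np.array(p)-k["position"])
    return np.array([k["fx"]*c[0]/c[2]+k["cx"],k["fy"]*c[1]/c[2]+k["cy"]])
C=[0.4958,0.1350]
r.move_l([*C,0.16],vel=0.12)
print(gripper_to(0.05),telemetry.current_opening())
r.move_to([*C,0.16],q(169.3))
p,y=pose(); k=vision.get_calibration("side"); im=vision.snapshot("side").copy()
im=im[150:330,220:420,::-1].repeat(3,0).repeat(3,1).copy()
a=np.radians(y); yd=np.array([np.sin(a),-np.cos(a),0])
for s in(-1,1):
    for z,c in((-.025,(0,0,255)),(0,(0,255,0))):
        u=(proj(k,p+yd*s*.025+[0,0,z])-[220,150])*3; cv2.circle(im,tuple(int(x) for x in u),4,c,-1)
cv2.imwrite("pics/s2.png",im); print(p,y,telemetry.current_t())
E
```

```text
False 0.05016043537674675
[0.49581216 0.13500492 0.16001996] 169.4124377761036 10.0
```

View pics/s2.png

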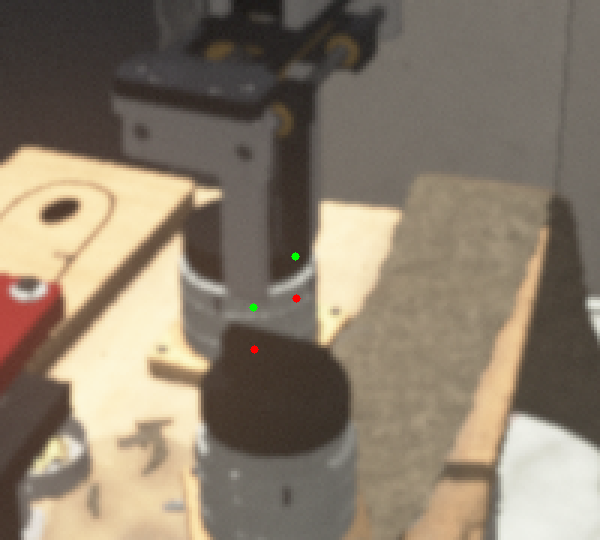

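The fingertips show at (245,300) in this crop. That is at or just above the green TCP-height marks, so the real tips stand about 25 mm higher than the stated geometry says. I'll find the height by touch with a guarded descent onto the cap top, then grasp.

```bash
python3 - <<'E'
from h import *
C=[0.4958,0.1350]
r.move_l([*C,0.125],vel=0.12)
g=r.move_l([*C,0.096],vel=0.03,guard=4)
p,y=pose(); print("contact",g,p,telemetry.current_wrist_force())
if g:
    z=p[2]+0.002; r.move_l([*C,z],vel=0.05)
    print(gripper_to(0.0,f_grip=25),telemetry.current_opening(),telemetry.current_finger_force(),pose(),telemetry.current_wrist_force())
print(telemetry.current_t())
E
```

```text
contact False [0.49600365 0.13502371 0.09616175] [0.00287286 0.55693182 0.09480123]
11.5583
```

```bash
python3 - <<'E'
from h import *
C=[0.4958,0.1350]
g=r.move_l([*C,0.085],vel=0.03,guard=4)
p,y=pose(); print("contact",g,p,telemetry.current_wrist_force())
if g: r.move_l([*C,p[2]+.002],vel=0.05)
im=vision.snapshot("side"); cv2.imwrite("pics/s3.png",im[150:330,220:420,::-1].repeat(3,0).repeat(3,1))
print(gripper_to(0.0,f_grip=25),telemetry.current_opening(),telemetry.current_finger_force(),pose(),telemetry.current_wrist_force())
print(telemetry.current_t())
E
```

```text
contact True [0.49627776 0.13506342 0.09553023] [-1.00397121  0.24611451  4.4187469 ]
False 0.01380292896559779 24.999835789203644 (array([0.49579037, 0.13509862, 0.09747872]), np.float64(169.29897467790704)) [-0.30612051 -0.61666523 -1.3430815 ]
12.7167
```

View pics/s3.png

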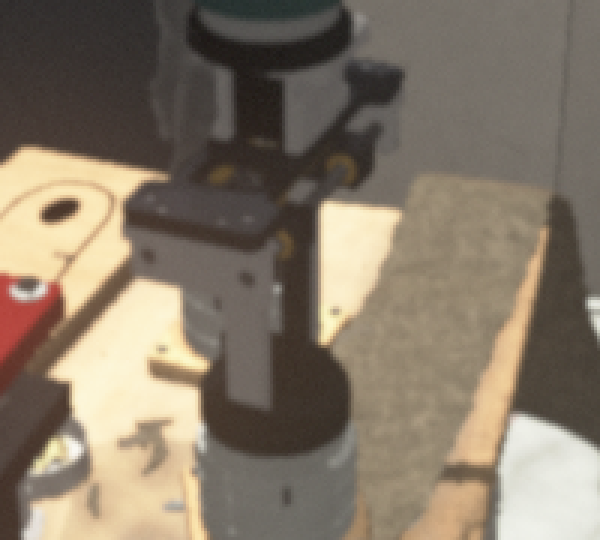

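The fingers straddle the bar and grip it, opening 13.8 mm, with the tips on the cap at crop (250,405). By touch, the real tips lie about 6 mm behind the TCP. Now I'll turn backward and lower the cap.

```bash
python3 - <<'E'
from h import *
C=[0.4958,0.1350]; z=.0975
def log(y): print(y,np.round(telemetry.current_wrist_force(),1),np.round(telemetry.current_torque(),2),round(telemetry.current_t(),2))
for y in (176,184,192,199.9):
    r.move_to([*C,z],q(y)); log(y)
g=r.move_l([*C,z-.0095],vel=0.03,guard=12); log(g)
print(pose(),telemetry.current_opening())
E
```

```text
176 [-0.7  0.7  0.6] [ 0.17 -0.06  0.07] 12.97
184 [-0.4  0.3  0.1] [ 0.24 -0.11  0.04] 13.22
192 [-0.7 -0.1 -0.7] [ 0.26 -0.07 -0.03] 13.48
199.9 [-0.6  0.4 -1.2] [ 0.15 -0.01  0.01] 13.74
True [ 0.5 -0.4  3.3] [ 0.02 -0.11 -0.01] 14.12
(array([0.49580669, 0.13503805, 0.08790832]), np.float64(199.79917917774208)) 0.013722010323334647
```

```bash
python3 - <<'E'
from h import *
C=[0.4958,0.1350]; z=.0880
g0=199.9
for d in (8,16,24,32,38,41,43,45,47,49,51,53):
    r.move_to([*C,z],q(g0-d)); r.hold(0.1)
    t=telemetry.current_torque(); print(d,round(pose()[1],1),np.round(telemetry.current_wrist_force(),1),np.round(t,2),round(telemetry.current_opening(),4),round(telemetry.current_t(),2))
    if abs(t[2])>0.8: break
E
```

```text
8 192.0 [-0.4  1.   0.4] [ 0.15 -0.02 -0.04] 0.0137 14.47
16 184.1 [-1.2  1.1  0.7] [ 0.34 -0.08 -0.03] 0.0137 14.83
24 176.1 [-0.5  1.5  0. ] [ 0.32 -0.16  0.04] 0.0138 15.19
32 168.1 [1.  1.3 0.1] [ 0.27 -0.25 -0.03] 0.0136 15.55
38 162.1 [ 1.4  1.5 -1.7] [ 0.28 -0.32  0.  ] 0.014 15.9
41 159.0 [ 0.   1.1 -0.5] [ 0.32 -0.25  0.05] 0.0136 16.25
43 156.9 [ 1.1  4.2 -2.2] [ 1.   -0.43  0.13] 0.014 16.6
45 155.0 [ 0.5  4.8 -1.6] [ 1.2  -0.3   0.43] 0.0139 16.95
47 153.0 [ 1.3  6.4 -2.4] [ 1.28 -0.3   0.55] 0.0144 17.3
49 151.0 [ 0.3  6.2 -1. ] [ 1.32 -0.2   0.59] 0.0142 17.65
51 149.0 [-0.1  6.2  0.8] [ 1.32 -0.16  0.68] 0.0146 18.0
53 147.0 [-0.5  6.5 -0.4] [ 1.33 -0.07  0.66] 0.0154 18.35
```

Torque rose from about 43° and levelled off at 0.66 N·m, with the pads slipping on the bar, so the stop is reached. I'll release, retreat and verify.

```bash
python3 - <<'E'
from h import *
C=[0.4958,0.1350]
gripper_to(0.05); r.move_l([*C,0.16],vel=0.15)
r.move_to([0.40,0.10,0.30],q(155))
im=vision.snapshot("wrist"); k=vision.get_calibration("wrist"); np.save("k2.npy",k,allow_pickle=True)
cv2.imwrite("pics/w3full.png",im[:,:,::-1]); t=vision.snapshot("top")
for m in("cap","cap_bar"): print([(np.round(d["at"],4),round(d["score"],2)) for d in models.mark_of(m,"wrist")])
o=k["orientation"]
from scipy.spatial.transform import Rotation as R
c=R.from_quat([o[1],o[2],o[3],o[0]]).inv().apply(np.array([C[0],C[1],.119])-k["position"])
u=int(k["fx"]*c[0]/c[2]+k["cx"]);v=int(k["fy"]*c[1]/c[2]+k["cy"]);print(u,v,telemetry.current_t())
f=lambda x,s:cv2.resize(np.uint8(255*(x/255)**.5),None,fx=s,fy=s,interpolation=cv2.INTER_CUBIC)[:400,:400,::-1]
u0,v0=max(u-50,0),max(v-50,0);print(u0,v0)
a=f(im[v0:v0+100,u0:u0+100],4);b=f(t[215:295,215:305],4.4)
out=np.zeros((400,800,3),np.uint8);out[:a.shape[0],:a.shape[1]]=a;out[:b.shape[0],405:405+b.shape[1]]=b[:,:395]
cv2.imwrite("pics/v.png",out)
E
```

```text
[(array([0.4947, 0.1344, 0.075 ]), 0.7)]
[(array([0.4956, 0.1353, 0.1057]), 0.79)]
394 289 20.6167
344 239
```

View pics/v.png

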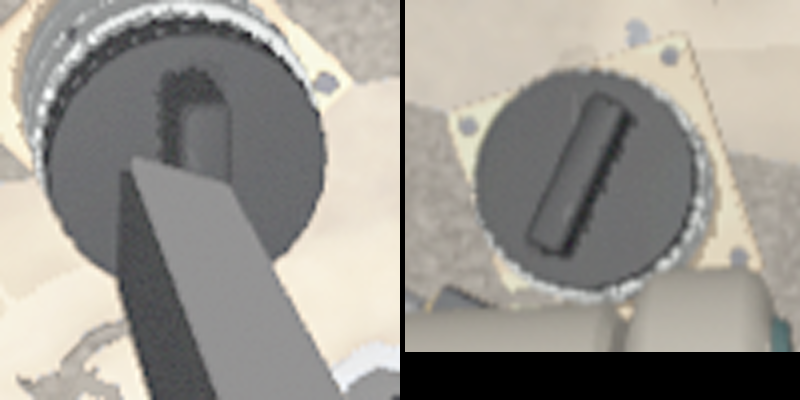

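The cap is down (origin at about 75 mm) and the bar is about 42 ± 2° past the gap. To be sure it's against the stop, I'll regrip in line with the bar, push once more with a firmer grip and release.

```bash
python3 - <<'E'
from h import *
C=[0.4958,0.1350]
r.move_to([*C,0.135],q(156.5)); print(r.move_l([*C,0.0885],vel=0.1,guard=8))
gripper_to(0.0,f_grip=45)
def log(): t=telemetry.current_torque(); print(round(pose()[1],1),np.round(telemetry.current_wrist_force(),1),np.round(t,2),round(telemetry.current_opening(),4),round(telemetry.current_t(),2)); return t[2]
t0=log()
for y in (155,153.5,152,150.5,149):
    r.move_to([*C,0.0885],q(y)); r.hold(.05)
    if abs(log()-t0)>1.1: break
gripper_to(0.05); r.move_l([*C,0.16],vel=0.15)
im=vision.snapshot("top"); cv2.imwrite("pics/t3.png",im[:,:,::-1])
print(telemetry.current_t(),telemetry.current_wrist_force())
vision.snapshot("side"); print([(np.round(d["at"],4),round(d["score"],2)) for d in models.mark_of("cap","side")])
E
```

```text
False
156.5 [-0.7  2.5  0.4] [ 0.63 -0.24  0.07] 0.0139 22.68
155.0 [1.2 4.9 0.3] [ 1.12 -0.23  0.27] 0.0135 22.98
153.6 [0.3 5.2 1.4] [ 1.18 -0.29  0.54] 0.0137 23.28
152.1 [1.2 6.1 0.9] [ 1.26 -0.22  0.65] 0.0139 23.58
150.6 [1.4 6.3 1.1] [ 1.25 -0.23  0.87] 0.0141 23.88
149.2 [-0.2  6.3  0.2] [ 1.31 -0.29  1.03] 0.0144 24.18
25.5833 [-0.7438283  -0.64728067 -0.64892735]
[(array([0.4982, 0.1383, 0.0748]), 0.72)]
```

```bash
python3 - <<'E'
from h import *
print(r.sign_off(), telemetry.current_t())
E
```

```text
the job is handed in; nothing more can be done
the job is handed in; nothing more can be done
```

I turned the proud cap back until it dropped about 9.6 mm, screwed it clockwise to its stop (confirmed by a second firm push), released it and handed in about 25.6 s in; the closed pot was not touched, and the first grasp closed on air because the real fingertips stand about 31 mm short of the stated length.

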